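# Set the blank speed selector of a bobbin winder by clicks and engage its latch

### The job

Get the bobbin winder ready: gently turn its blank round speed selector anticlockwise (seen from above) until it meets its end stop, without forcing it past the stop, then turn it clockwise by exactly three clicks and let it rest there. After that, push the winder's latch fully home towards the bobbin and let go, leaving the selector on its third click and the other things on the table where they are.

Things in the scene. Friction and masses are not known exactly. Their poses are not given: they have to be found in the camera images.
- winder: Bobbin winder: white low box fixed to the table, 150 (x) by 280 (y) by 50 mm high. Origin: centre of its underside on the table, z up. On its flat top: the speed selector knob at x 0, y -75 mm; bobbin at x 42, y 85; latch at y 85 in front of the bobbin; a small fixed thread tension post (22 mm wide, top 70 mm above the table) at x 45, y -5.
- selector_axis (a point): Centre of the top face of the speed selector: a blank smooth round black knob with a plain metal cap, 48 mm diameter, its grip from 52 to 80 mm above the table, turning about its vertical axis. This point and its axes are fixed to the winder and do not turn with the knob: the knob's angle cannot be read.
- selector_foot (a point): Point on the knob's axis at the winder's top (30 mm below its top face). The knob has 6 rest positions, unevenly spaced 17 to 25 degrees, unmarked: count the clicks. Turning resists 0.2 to 0.45 N m just past a rest position, falls to 0 halfway, then the spring pulls it on (the torque reverses) into the next. Released, it settles in the nearest. It takes about 30 to 35 N of grip not to slip.
- end_stop (a point): Point on the winder's top beside the knob, under which the hidden stop lies (nothing to see). The first rest position is at the anticlockwise end stop; the knob starts on click 3, 4 or 5, 50 to 100 degrees clockwise of it. The stop is a firm spring: 0.1 to 0.15 N m per degree beyond the first rest position, added to the click's 0.25 N m; 7 degrees beyond it counts as forced.
- bobbin_top (a point): Centre of the top of the steel bobbin (21 mm wide, 64 mm above the table) on its fixed spindle (6 mm thick, up to 76 mm above the table).
- latch (a joint): Travel of the latch in m: 0 pulled back, 0.034 fully home against its stop next to the bobbin; slides along the winder's +x with about 2 N of friction and stays where left. Starts at 0 to 0.010.
- latch_grip (a point): Point on the latch, an upright aluminium post 12 (along x) by 14 (along y) mm, from 55 to 79 mm above the table, on a 22 mm wide foot whose top is 55 mm above the table. This point is on the post's axis 70 mm above the table; its axes are parallel to the winder's, and the latch slides along its +x.
- thimble: Steel thimble, 19 mm wide, 23 mm high, upright, in front of the winder. Bystander; origin at the centre of its underside.
- chalk: White tailor's chalk stick, 45 by 14 by 12 mm, lying in front of the winder. Bystander; origin at the centre of its underside.
- spool_a: Blue thread spool, 32 mm wide, 45 mm high, upright. Bystander; origin at the centre of its underside.
- spool_b: Grey thread spool, 32 mm wide, 45 mm high, upright. Bystander; origin at the centre of its underside.
- bobbin_spare: Spare steel bobbin, 21 mm wide, 11.5 mm high, behind the winder. Bystander; origin at the centre of its underside.
- pin_dish: Shallow red pin dish, 90 mm wide, 26 mm high. Bystander; origin at the centre of its underside.
- scissors: Scissors lying flat, about 200 mm long, 10 mm thick. Bystander; origin at the centre of its underside.

How it is judged:
On the way, in this order (a step that is already met when the one before it is completed fails the run):
1. the selector is turned back to its end stop (y of selector_c0 in the frame of winder below -0.07291 m and x of selector_c0 in the frame of winder below -0.02 m), for 0.1 s.
2. the selector stands on the third click from the stop (x of selector_c0 in the frame of winder between -0.02046 and -0.01634 m), for 0.3 s.
3. the latch is pushed home with the selector on its third click (all of step 2 and value of joint latch above 0.031 m), for 0.2 s.
At the end, for the whole second after the job is handed in: The selector rests on the third click clockwise of its end stop (within 5 degrees of that rest position; the neighbours are 17 and 21 degrees away), the latch is within 3 mm of fully home and still (all of step 3 and velocity of joint latch between -0.01 and 0.01 m/s); the robot touches nothing.
It fails at once if the selector is forced more than 7 degrees past its end stop (y of selector_c0 in the frame of winder below -0.07866 m).
It fails at once if one of the things standing about is moved more than 30 mm (distance of any of thimble, chalk, spool_a, spool_b, bobbin_spare, pin_dish, scissors from where it was at the start of the episode above 0.03 m).
It also fails if it takes over 72 s, if anything falls off the work surface, if the arm or the gripper's body presses on something with over 40 N, if the wrist force passes 120 N, or if a joint passes its speed limit or range.

### The arm

A 7-joint arm with a two-finger parallel gripper is mounted at the origin on the work surface. World frame = base frame: x ahead of the robot, y to its left, z up, the work surface at z = 0. Lengths are in m, angles in rad, forces in N, time in s.
With the tool pointing down it reaches from about 0.35 to 0.9 m from the base axis. Payload 8.1 kg.
Tool frame: the origin (TCP) lies midway between the tips of the shut fingers; the grasp point (between the pads) lies 19 mm behind it; z points along the fingers, y is the line along which they close (so a half turn about z gives the same grasp; the last joint's range is limited). The gripper opens to 92 mm and grips with 3 to 60 N. Pads are 19 mm wide; open, the fingers measure 130 mm over their backs; the gripper's body (75 mm by 190 mm) begins 47 mm behind the grasp point.
Start: joints at [1.055, 0.434, 0.025, 1.573, -0.012, 1.134, -0.075], TCP at [0.251, -0.573, 0.227] pointing down, gripper open.
Joint ranges: [-2.62, 2.62], [-0.44, 2.09], [-1.27, 1.32], [0.08, 2.57], [-1.32, 4.46], [0.12, 2], [-2.74, 2.74]. Speed limits (rad/s): [2.22, 2.22, 3.01, 3.01, 3.14, 3.14, 3.14].

### API

Orientations are given as a rotation vector (axis times angle).
In Python, from cell import arm gives the robot as it stands.
- The arm moves only by the tool send_rows, never from a script. Its argument "increments" is a list of rows, each a list of 3 entries, a list of its own where there are three numbers: the finger opening in cm, from 0 to 9.18, then the shift along the tool's x, y, z in cm, then the turn, a rotation vector about the tool's x, y, z in rad. A call has 1 to 5 rows; each row shifts and turns the commanded pose from where the row before left it, along the tool's axes as they then stand; what a row does not reach is not made up. A row lasts 1/10 s, in which the tool goes at most 50 mm and 8.59 degrees, less where a joint would pass 70% of its speed; a pose out of reach is approached as far as the arm can. A call is refused whole if a number of a shift passes 5 or a number of a turn 0.15, either way. A call with a gripper value outside its range is refused whole. The fingers move at their own pace and stop on an object; "force" is the grip in N (left out, the last holds). Time passes only in rows, so rows that do not move let the fingers close. It gives the time, the measured TCP pose, the force, the opening and the grip force at its end, in the units of the state.
- arm.observe(): the state, without advancing time (a new reading comes with each control period).
- arm.get_image(name): name is "scene" or "top" or "wrist"; returns the picture (420x560x3 uint8, red, green, blue); there is no depth.
- arm.camera_params(name): a dict with "camera_matrix" (3x3 intrinsics, pixels), "k1" (the pictures are not rectified: a ray, as slopes to the right and down, at radius r is drawn at 1 + k1 r^2 times it, then the intrinsics apply), "R" (3x3) and "t" (3): a world point X has camera coordinates R X + t. Camera axes: x right, y down, z forward; pixel columns grow to the right and rows downward; lengths in m; the calibration is good to about 2 mm. A picture is of the moment at which its call begins: read the wrist's pose just before it. camera_params takes no time and is no camera call; for the wrist camera it gives the pose at the moment of the call.
- arm.sign_off(): hands the job in; it is judged then, once.
The state is a dict: "clock": time; "joints": joint angles; "dq": joint speeds; "joint_efforts": joint torques, N m; "position": TCP position; "ee_rot": TCP orientation; "force": force on the tool from outside, world axes, zero at the start; "ft_torque": the same for the moment, N m; "width": opening from 0.0 (shut) to 1.0 (fully open); "gripper_force": force on a finger pad.
Only numpy, scipy, OpenCV 4.12 (cv2) and the standard library are available. Lean on these libraries where they do the work, as an engineer would, in place of code of your own. Each camera call takes 0.05 s, during which the arm holds its last target. There are 200 camera calls.

## Working session

There is one attempt and no reset: what is moved stays moved. The work goes in short steps, Python scripts to look and compute and a tool call to move; the robot and the scene stay as the last step left them, time stands still between calls to the robot, and variables do not carry over. Pictures are saved under pics/ and viewed, at most 10 in all, crops included, and the job is handed in when it is done.

Besides the shell and the picture viewer there is one more tool, called by a JSON object that holds its "fn" and its "kwargs", one argument or row to a line. send_rows: Moves the arm, as the interface text tells. Its arguments: {"type":"object","properties":{"increments":{"type":"array"},"force":{"type":"number"}},"required":["increments"]}

```bash
mkdir -p pics; ls; python3 - <<'E'
from cell import arm
import cv2
for n in ("scene","top"):
    im=arm.get_image(n); cv2.imwrite(f"pics/{n}0.png",im[:,:,::-1])
    p=arm.camera_params(n); print(n,p)
s=arm.observe(); print(s)
E
```

```text
pics
scene {'camera_matrix': array([[484.96567941,   0.        , 285.78072219],
       [  0.        , 484.96567941, 206.44785314],
       [  0.        ,   0.        ,   1.        ]]), 'k1': -0.009530280433411732, 'R': array([[-0.37456699,  0.92719929, -0.00102225],
       [ 0.66942452,  0.2696688 , -0.69220629],
       [-0.64153751, -0.25996194, -0.72169898]]), 't': array([ 0.21082529, -0.33248652,  1.68906906])}
top {'camera_matrix': array([[508.55906944,   0.        , 275.98551073],
       [  0.        , 508.55906944, 212.63023808],
       [  0.        ,   0.        ,   1.        ]]), 'k1': -0.11460479891885737, 'R': array([[ 1.18391217e-02, -9.99929823e-01, -4.30386697e-04],
       [-9.90069559e-01, -1.16620779e-02, -1.40093769e-01],
       [ 1.40078919e-01,  2.08469995e-03, -9.90138147e-01]]), 't': array([0.01186198, 0.56291779, 1.38154584])}
{'clock': 0.1, 'joints': array([ 1.05539235,  0.43514303,  0.02496996,  1.57398788, -0.01159604,
        1.13400251, -0.07510579]), 'dq': array([ 0.00220089, -0.00347133, -0.00174039, -0.00152989, -0.00045852,
        0.00202872, -0.0007035 ]), 'joint_efforts': array([ 2.50042147e-03, -6.69132113e+01,  9.87725928e-01, -3.15154195e+01,
       -6.05226005e-02,  3.73438268e-02,  3.16521619e-05]), 'position': array([ 0.25050899, -0.57210746,  0.22603685]), 'ee_rot': array([-3.07362805e+00, -6.43455696e-01,  6.45681315e-04]), 'force': array([0.31195917, 0.49323822, 0.37073441]), 'ft_torque': array([ 0.06418042, -0.04453387, -0.01136238]), 'gripper_force': 0.0, 'width': 0.9994501267094841}
```

View pics/top0.png

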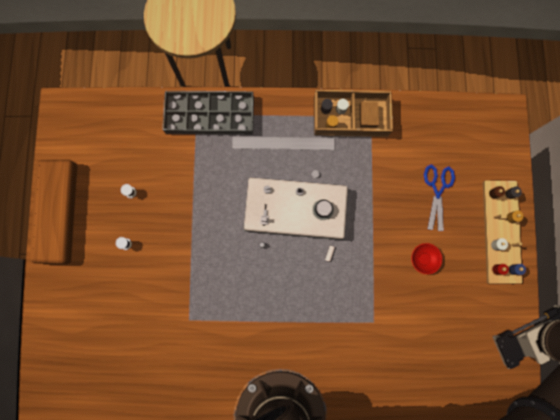

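View pics/scene0.png

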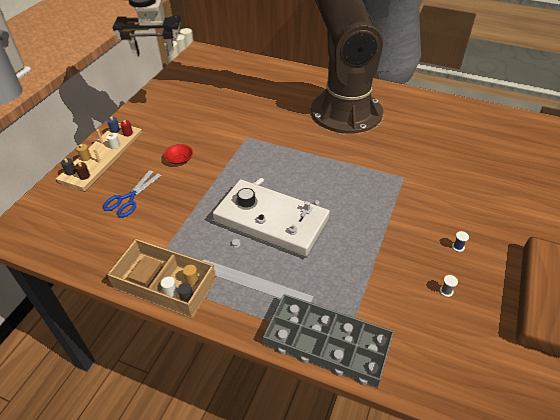

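The top view shows the winder at about (297,208), the knob at (324,209), the latch near (265,213), and the bobbin at (268,189). The chalk is at (330,253) and the thimble at (263,245). I'll enlarge this area.

```bash
cat > h.py <<'E'
import numpy as np, cv2
from cell import arm
def ray(n,uv,z,p=None):
    p=p or arm.camera_params(n); K=p["camera_matrix"]
    m=(np.array(uv,float)-K[:2,2])/K[0,0]; s=m.copy()
    for _ in range(20): s=m/(1+p["k1"]*(s@s))
    d=p["R"].T@np.array([*s,1]); c=-p["R"].T@p["t"]
    return c+d*(z-c[2])/d[2]
def proj(n,X,p=None):
    p=p or arm.camera_params(n); c=p["R"]@np.array(X)+p["t"]; s=c[:2]/c[2]
    return p["camera_matrix"][:2,:2]@(s*(1+p["k1"]*(s@s)))+p["camera_matrix"][:2,2]
E
python3 - <<'E'
import cv2
im=cv2.imread("pics/top0.png")[165:270,235:365]
cv2.imwrite("pics/topc.png",cv2.resize(im,None,fx=5.7,fy=5.7,interpolation=cv2.INTER_CUBIC))
E
```

```text
(no output)
```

View pics/topc.png

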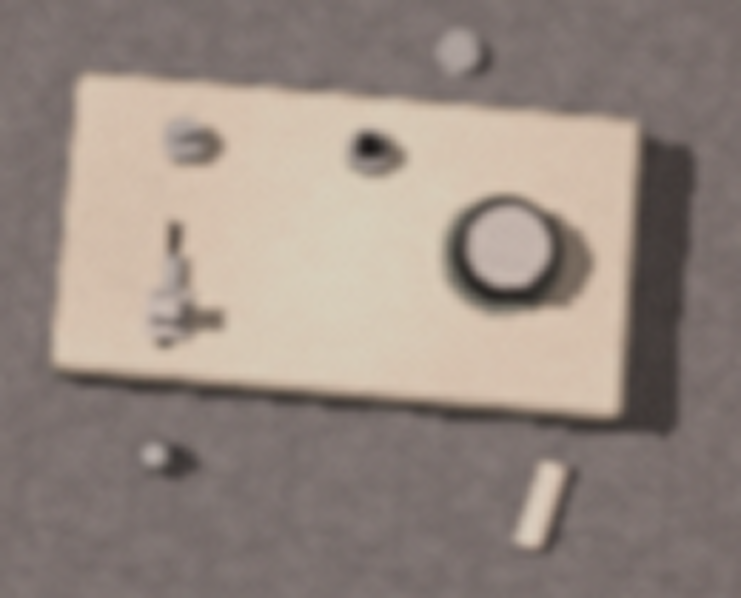

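The enlarged crop shows the winder's top corners at (78,75), (640,120), (620,415) and (53,370). The knob cap is at (508,248) and the latch post top at about (165,305).

```bash
python3 - <<'E'
from h import *
from scipy.spatial.transform import Rotation as R
f=lambda u,z: ray("top",((u[0]+.5)/5.7-.5+235,(u[1]+.5)/5.7-.5+165),z)
c=[f(u,.05) for u in [(78,75),(640,120),(620,415),(53,370)]]
print(np.round(c,4)); print([np.linalg.norm(c[i]-c[i-1]) for i in range(4)])
C=np.mean(c,0); yv=(c[0]-c[1]+c[3]-c[2]); yaw=np.arctan2(-yv[0],yv[1]);print("C",C,"yaw",yaw)
rz=np.array([[np.cos(yaw),-np.sin(yaw)],[np.sin(yaw),np.cos(yaw)]])
print("knob pred",C[:2]+rz@[0,-.075],"meas",f((508,248),.08))
print("latch",f((165,300),.079), rz.T@(f((165,300),.079)[:2]-C[:2]),"thimble",f((155,457),.02),"chalk",f((543,505),.01),"bobbin",C[:2]+rz@[.042,.085])
s=arm.observe();print(np.round(R.from_rotvec(s["ee_rot"]).as_matrix(),4))
p=arm.camera_params("wrist");print(p, s["position"])
E
```

```text
[[ 0.6591  0.0974  0.05  ]
 [ 0.64   -0.1792  0.05  ]
 [ 0.4944 -0.1683  0.05  ]
 [ 0.5132  0.1066  0.05  ]]
[np.float64(0.14626010561541905), np.float64(0.2772188998995215), np.float64(0.14597828196573256), np.float64(0.2755837702794757)]
C [ 0.57667035 -0.03589903  0.05      ] yaw -0.06860642418310516
knob pred [ 0.57152891 -0.11072259] meas [ 0.57101189 -0.11125274  0.08      ]
latch [0.54419686 0.05205368 0.079     ] [-0.03842648  0.08551966] thimble [0.47386063 0.05738222 0.02      ] chalk [ 0.45294212 -0.13506909  0.01      ] bobbin [0.62439852 0.0460218 ]
[[ 9.160e-01  4.011e-01 -7.000e-04]
 [ 4.011e-01 -9.160e-01  1.200e-03]
 [-1.000e-04 -1.400e-03 -1.000e+00]]
{'camera_matrix': array([[347.04428641,   0.        , 281.69367635],
       [  0.        , 347.04428641, 209.8646679 ],
       [  0.        ,   0.        ,   1.        ]]), 'k1': -0.023948784854212344, 'R': array([[ 0.40156713, -0.91582893, -0.00109675],
       [-0.87559764, -0.38427725,  0.29267691],
       [-0.26846344, -0.11656912, -0.95621076]]), 't': array([-0.62394474, -0.03804157,  0.39123344])} [ 0.25050899 -0.57210746  0.22603685]
```

{"fn": "send_rows", "kwargs": {
  "increments": [
    [9.18, [3.2, -1.96, 0], [0, 0, 0]],
    [9.18, [3.2, -1.96, 0], [0, 0, 0]],
    [9.18, [3.2, -1.96, 0], [0, 0, 0]],
    [9.18, [3.2, -1.96, 0], [0, 0, 0]],
    [9.18, [3.2, -1.96, 0], [0, 0, 0]]
  ]
}}

```text
clock: 0.6
position: [0.3585, -0.4171, 0.2264]
ee_rot: [-3.074, -0.644, 0.001]
force: [0.6, 0.5, -0.6]
width: 1.002
gripper_force: 0.0
```

{"fn": "send_rows", "kwargs": {
  "increments": [
    [9.18, [3.2, -1.96, 0], [0, 0, 0]],
    [9.18, [3.2, -1.96, 0], [0, 0, 0]],
    [9.18, [3.2, -1.96, 0], [0, 0, 0]],
    [9.18, [3.2, -1.96, 0], [0, 0, 0]],
    [9.18, [3.2, -1.96, 0], [0, 0, 0]]
  ]
}}

```text
clock: 1.1
position: [0.4657, -0.2632, 0.2265]
ee_rot: [-3.075, -0.644, 0.001]
force: [1.0, 0.2, 0.2]
width: 1.0
gripper_force: 0.0
```

{"fn": "send_rows", "kwargs": {
  "increments": [
    [9.18, [3, -1.9, 0], [0, 0, 0]],
    [9.18, [3, -1.9, 0.5], [0, 0, 0]],
    [9.18, [2, -1.3, 1], [0, 0, 0]],
    [9.18, [0, 0, 0.5], [0, 0, 0]],
    [9.18, [0, 0, 0], [0, 0, 0]]
  ]
}}

```text
clock: 1.6
position: [0.5173, -0.1855, 0.2056]
ee_rot: [-3.074, -0.645, 0.003]
force: [-0.7, -0.8, 0.8]
width: 1.001
gripper_force: 0.0
```

```bash
python3 - <<'E'
from h import *
p=arm.camera_params("wrist"); im=arm.get_image("wrist"); cv2.imwrite("pics/w0.png",im[:,:,::-1])
np.savez("w0.npz",**p)
s=arm.observe(); print(s["position"],s["joints"],s["ft_torque"])
for X in ([.5712,-.111,.08],[.5442,.052,.079]): print(proj("wrist",X,p))
E
```

```text
[ 0.51723317 -0.18650602  0.20617719] [ 0.37050373  0.34202152 -0.16029783  1.77380176  0.06306534  1.03229799
 -0.97168911] [ 0.04171327 -0.05578007 -0.02421603]
[222.98497479 102.54495272]
[12.55489978 48.48187944]
```

View pics/w0.png

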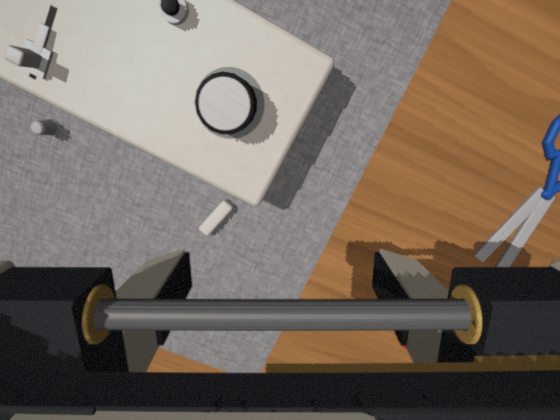

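The wrist view shows the cap centre at (226,103) and the latch post top at about (16,54). Both are within a few mm of the predictions.

```bash
python3 - <<'E'
from h import *
from scipy.spatial.transform import Rotation as R
p=dict(np.load("w0.npz")); 
k=ray("wrist",(226,103),.08,p); print(k, ray("wrist",(16,54),.079,p))
s=arm.observe(); M=R.from_rotvec(s["ee_rot"]).as_matrix()
print(M.T@(np.array([*((k[:2]+[.571,-.111])/2),.057])-s["position"]))
E
```

```text
[ 0.57182831 -0.1132928   0.08      ] [0.54133448 0.04867519 0.079     ]
[ 0.07967647 -0.04635196  0.14907019]
```

{"fn": "send_rows", "kwargs": {
  "increments": [
    [9.18, [2.5, -1.5, 1.5], [0, 0, 0]],
    [9.18, [2.5, -1.5, 1.5], [0, 0, 0]],
    [9.18, [2.5, -1.4, 1.5], [0, 0, 0]],
    [9.18, [0.5, -0.25, 2], [0, 0, 0]],
    [9.18, [0, 0, 2], [0, 0, 0]]
  ]
}}

```text
clock: 2.15
position: [0.5734, -0.1112, 0.1215]
ee_rot: [3.074, 0.644, 0.002]
force: [-1.0, -0.2, -0.3]
width: 0.996
gripper_force: 0.0
```

{"fn": "send_rows", "kwargs": {
  "increments": [
    [9.18, [0, 0, 2], [0, 0, 0]],
    [9.18, [0, 0, 2], [0, 0, 0]],
    [9.18, [0, 0, 1.5], [0, 0, 0]],
    [9.18, [0, 0, 0.8], [0, 0, 0]],
    [9.18, [0, 0, 0], [0, 0, 0]]
  ]
}}

```text
clock: 2.65
position: [0.5719, -0.1123, 0.0581]
ee_rot: [3.075, 0.641, -0.003]
force: [-0.0, 0.6, 0.4]
width: 0.997
gripper_force: 0.0
```

{"fn": "send_rows", "kwargs": {
  "increments": [
    [5.2, [0, 0, 0], [0, 0, 0]],
    [5.2, [0, 0, 0], [0, 0, 0]],
    [5.2, [0, 0, 0], [0, 0, 0]],
    [5.2, [0, 0, 0], [0, 0, 0]],
    [5.2, [0, 0, 0], [0, 0, 0]]
  ],
  "force": 5
}}

```text
clock: 3.15
position: [0.5729, -0.1111, 0.0591]
ee_rot: [3.075, 0.644, 0.001]
force: [-0.5, 0.4, -0.6]
width: 0.615
gripper_force: 0.0
```

{"fn": "send_rows", "kwargs": {
  "increments": [
    [4, [0, 0, 0], [0, 0, 0]],
    [4, [0, 0, 0], [0, 0, 0]],
    [4, [0, 0, 0], [0, 0, 0]],
    [4, [0, 0, 0], [0, 0, 0]]
  ],
  "force": 5
}}

```text
clock: 3.55
position: [0.5729, -0.1115, 0.0589]
ee_rot: [3.075, 0.643, 0.001]
force: [0.5, -2.5, 2.3]
width: 0.522
gripper_force: 5.0
```

{"fn": "send_rows", "kwargs": {
  "increments": [
    [4, [0, 0, 0], [0, 0, 0]],
    [4, [0, 0, 0], [0, 0, 0]],
    [4, [0, 0, 0], [0, 0, 0]]
  ],
  "force": 38
}}

```text
clock: 3.85
position: [0.5729, -0.1115, 0.0589]
ee_rot: [3.075, 0.643, 0.0]
force: [1.0, -3.3, 3.4]
width: 0.517
gripper_force: 38.0
```

```bash
cat > o.py <<'E'
from h import *
from scipy.spatial.transform import Rotation as R
s=arm.observe(); M=R.from_rotvec(s["ee_rot"]).as_matrix()
print("yaw",round(np.degrees(np.arctan2(M[1,0],M[0,0])),2),"pos",np.round(s["position"],4),"F",np.round(s["force"],1),"T",np.round(s["ft_torque"],3),"grip",s["gripper_force"],"w",s["width"]*9.18,"j7",s["joints"][6],s["clock"])
E
python3 o.py
```

```text
yaw 23.64 pos [ 0.5729 -0.1115  0.0589] F [ 1.  -3.3  3.4] T [-0.591 -0.207  0.021] grip 38.003827929496765 w 4.7448031138903595 j7 -1.1743046059540665 3.85
```

{"fn": "send_rows", "kwargs": {
  "increments": [
    [4, [0, 0, 0], [0, 0, -0.04]],
    [4, [0, 0, 0], [0, 0, -0.04]],
    [4, [0, 0, 0], [0, 0, 0]]
  ]
}}

```text
clock: 4.15
position: [0.5729, -0.1114, 0.0589]
ee_rot: [3.047, 0.766, 0.001]
force: [0.5, -2.3, 3.1]
width: 0.516
gripper_force: 38.0
```

```bash
python3 o.py
```

```text
yaw 28.23 pos [ 0.5729 -0.1114  0.0589] F [ 0.5 -2.3  3.1] T [-0.598 -0.199 -0.311] grip 38.00031065940857 w 4.737476603384121 j7 -1.1092336620585082 4.15
```

{"fn": "send_rows", "kwargs": {
  "increments": [
    [4, [0, 0, 0], [0, 0, -0.07]],
    [4, [0, 0, 0], [0, 0, -0.07]],
    [4, [0, 0, 0], [0, 0, -0.07]],
    [4, [0, 0, 0], [0, 0, -0.07]],
    [4, [0, 0, 0], [0, 0, 0]]
  ]
}}

```text
clock: 4.65
position: [0.5727, -0.1112, 0.0589]
ee_rot: [2.909, 1.185, 0.0]
force: [-0.3, -2.9, 5.5]
width: 0.512
gripper_force: 38.0
```

```bash
python3 o.py
```

```text
yaw 44.32 pos [ 0.5727 -0.1112  0.0589] F [-0.3 -2.9  5.5] T [-0.391  0.115  0.478] grip 38.01756799221039 w 4.701381002041561 j7 -0.8816335880141769 4.65
```

{"fn": "send_rows", "kwargs": {
  "increments": [
    [4, [0, 0, 0], [0, 0, -0.05]],
    [4, [0, 0, 0], [0, 0, 0]]
  ]
}}

```text
clock: 4.85
position: [0.5727, -0.1111, 0.0589]
ee_rot: [2.88, 1.255, 0.0]
force: [-0.8, -3.4, 6.1]
width: 0.514
gripper_force: 38.0
```

```bash
python3 o.py
```

```text
yaw 47.08 pos [ 0.5727 -0.1111  0.0589] F [-0.8 -3.4  6.1] T [-0.395  0.026  0.273] grip 38.018739223480225 w 4.718210340247953 j7 -0.8423585092525728 4.85
```

{"fn": "send_rows", "kwargs": {
  "increments": [
    [4, [0, 0, 0], [0, 0, -0.05]],
    [4, [0, 0, 0], [0, 0, 0]]
  ]
}}

```text
clock: 5.05
position: [0.5726, -0.1111, 0.0589]
ee_rot: [-2.849, -1.324, 0.0]
force: [-0.7, -1.0, 6.6]
width: 0.513
gripper_force: 38.0
```

```bash
python3 o.py
```

```text
yaw 49.87 pos [ 0.5726 -0.1111  0.0589] F [-0.7 -1.   6.6] T [-0.41   0.082 -0.316] grip 38.002676367759705 w 4.710122741781911 j7 -0.802313143670778 5.05
```

{"fn": "send_rows", "kwargs": {
  "increments": [
    [4, [0, 0, 0], [0, 0, -0.08]],
    [4, [0, 0, 0], [0, 0, -0.08]],
    [4, [0, 0, 0], [0, 0, -0.08]],
    [4, [0, 0, 0], [0, 0, -0.06]],
    [4, [0, 0, 0], [0, 0, 0]]
  ]
}}

```text
clock: 5.55
position: [0.5724, -0.111, 0.0589]
ee_rot: [-2.617, -1.737, 0.001]
force: [-0.9, -2.7, 7.4]
width: 0.516
gripper_force: 38.0
```

```bash
python3 o.py
```

```text
yaw 67.16 pos [ 0.5724 -0.111   0.0589] F [-0.9 -2.7  7.4] T [-0.269  0.332  0.27 ] grip 38.01256477832794 w 4.737157503984387 j7 -0.556237502052727 5.55
```

{"fn": "send_rows", "kwargs": {
  "increments": [
    [4, [0, 0, 0], [0, 0, -0.06]],
    [4, [0, 0, 0], [0, 0, 0]]
  ]
}}

```text
clock: 5.75
position: [0.5723, -0.111, 0.0589]
ee_rot: [-2.564, -1.814, 0.001]
force: [-1.0, -1.6, 7.9]
width: 0.511
gripper_force: 38.0
```

```bash
python3 o.py
```

```text
yaw 70.54 pos [ 0.5723 -0.111   0.0589] F [-1.  -1.6  7.9] T [-0.234  0.38  -0.097] grip 38.01093935966492 w 4.689799815169333 j7 -0.5075696014249277 5.75
```

{"fn": "send_rows", "kwargs": {
  "increments": [
    [4, [0, 0, 0], [0, 0, -0.08]],
    [4, [0, 0, 0], [0, 0, -0.08]],
    [4, [0, 0, 0], [0, 0, -0.04]],
    [4, [0, 0, 0], [0, 0, 0]]
  ]
}}

```text
clock: 6.15
position: [0.5722, -0.1109, 0.0589]
ee_rot: [-2.37, -2.061, 0.001]
force: [-1.4, -2.0, 6.9]
width: 0.515
gripper_force: 38.0
```

```bash
python3 o.py
```

```text
yaw 82.02 pos [ 0.5722 -0.1109  0.0589] F [-1.4 -2.   6.9] T [-0.209  0.449  0.16 ] grip 38.01393985748291 w 4.723788959607303 j7 -0.34340702754202 6.15
```

{"fn": "send_rows", "kwargs": {
  "increments": [
    [4, [0, 0, 0], [0, 0, -0.08]],
    [4, [0, 0, 0], [0, 0, -0.02]],
    [4, [0, 0, 0], [0, 0, 0]]
  ]
}}

```text
clock: 6.45
position: [0.5721, -0.111, 0.0589]
ee_rot: [-2.265, -2.175, 0.001]
force: [-2.7, -0.8, 7.6]
width: 0.515
gripper_force: 38.0
```

```bash
python3 o.py
```

```text
yaw 87.67 pos [ 0.5721 -0.111   0.0589] F [-2.7 -0.8  7.6] T [-0.178  0.529 -0.065] grip 38.0151629447937 w 4.7255549565749355 j7 -0.26203545516449533 6.45
```

{"fn": "send_rows", "kwargs": {
  "increments": [
    [4, [0, 0, 0], [0, 0, -0.08]],
    [4, [0, 0, 0], [0, 0, -0.08]],
    [4, [0, 0, 0], [0, 0, -0.08]],
    [4, [0, 0, 0], [0, 0, -0.06]],
    [4, [0, 0, 0], [0, 0, 0]]
  ]
}}

```text
clock: 6.95
position: [0.5719, -0.1109, 0.0589]
ee_rot: [-1.913, -2.49, 0.001]
force: [-4.6, -1.5, 9.5]
width: 0.513
gripper_force: 38.0
```

```bash
python3 o.py
```

```text
yaw 104.94 pos [ 0.5719 -0.1109  0.0589] F [-4.6 -1.5  9.5] T [-0.175  0.829 -0.046] grip 38.014928698539734 w 4.706049872586432 j7 -0.013225218673011381 6.95
```

{"fn": "send_rows", "kwargs": {
  "increments": [
    [4, [0, 0, 0], [0, 0, -0.07]],
    [4, [0, 0, 0], [0, 0, -0.07]],
    [4, [0, 0, 0], [0, 0, -0.06]],
    [4, [0, 0, 0], [0, 0, 0]]
  ]
}}

```text
clock: 7.35
position: [0.5717, -0.111, 0.0589]
ee_rot: [-1.654, -2.669, 0.002]
force: [-3.8, -1.0, 10.5]
width: 0.515
gripper_force: 38.0
```

```bash
python3 o.py
```

```text
yaw 116.43 pos [ 0.5717 -0.111   0.0589] F [-3.8 -1.  10.5] T [-0.285  0.839  0.143] grip 38.011096715927124 w 4.73187969927523 j7 0.15289154744022523 7.35
```

{"fn": "send_rows", "kwargs": {
  "increments": [
    [4, [0, 0, 0], [0, 0, -0.05]],
    [4, [0, 0, 0], [0, 0, -0.04]],
    [4, [0, 0, 0], [0, 0, 0]]
  ]
}}

```text
clock: 7.65
position: [0.5716, -0.111, 0.0589]
ee_rot: [-1.534, -2.74, 0.002]
force: [-5.4, -2.1, 9.6]
width: 0.519
gripper_force: 38.0
```

```bash
python3 o.py
```

```text
yaw 121.52 pos [ 0.5716 -0.111   0.0589] F [-5.4 -2.1  9.6] T [-0.315  0.912 -0.061] grip 38.012375235557556 w 4.7605977173736935 j7 0.22688958850919394 7.65
```

{"fn": "send_rows", "kwargs": {
  "increments": [
    [4, [0, 0, 0], [0, 0, -0.03]],
    [4, [0, 0, 0], [0, 0, 0]]
  ]
}}

```text
clock: 7.85
position: [0.5716, -0.1111, 0.0589]
ee_rot: [-1.494, -2.762, 0.002]
force: [-4.9, -0.9, 9.6]
width: 0.516
gripper_force: 38.0
```

```bash
python3 o.py
```

```text
yaw 123.17 pos [ 0.5716 -0.1111  0.0589] F [-4.9 -0.9  9.6] T [-0.225  0.934 -0.311] grip 38.01322281360626 w 4.7332581705394965 j7 0.2511417473613254 7.85
```

{"fn": "send_rows", "kwargs": {
  "increments": [
    [4, [0, 0, 0], [0, 0, -0.015]],
    [4, [0, 0, 0], [0, 0, 0]]
  ]
}}

```text
clock: 8.05
position: [0.5716, -0.1111, 0.0589]
ee_rot: [-1.474, -2.772, 0.002]
force: [-4.7, -0.7, 10.6]
width: 0.511
gripper_force: 38.0
```

```bash
python3 o.py
```

```text
yaw 123.99 pos [ 0.5716 -0.1111  0.0589] F [-4.7 -0.7 10.6] T [-0.256  0.947 -0.508] grip 38.01266849040985 w 4.692504544516772 j7 0.26303350155045657 8.05
```

The stop is confirmed: the torque rises steeply past yaw 121. The third click is about 52° back, at yaw of about 69.5.

{"fn": "send_rows", "kwargs": {
  "increments": [
    [4, [0, 0, 0], [0, 0, 0.08]],
    [4, [0, 0, 0], [0, 0, 0.08]],
    [4, [0, 0, 0], [0, 0, 0.08]],
    [4, [0, 0, 0], [0, 0, 0.08]],
    [4, [0, 0, 0], [0, 0, 0]]
  ]
}}

```text
clock: 8.55
position: [0.5718, -0.1109, 0.0589]
ee_rot: [-1.9, -2.5, 0.002]
force: [-1.8, -1.5, 8.3]
width: 0.514
gripper_force: 38.0
```

```bash
python3 o.py
```

```text
yaw 105.52 pos [ 0.5718 -0.1109  0.0589] F [-1.8 -1.5  8.3] T [-0.256  0.765 -0.157] grip 38.01709055900574 w 4.7206939704662885 j7 -0.005210086915427058 8.55
```

{"fn": "send_rows", "kwargs": {
  "increments": [
    [4, [0, 0, 0], [0, 0, 0.08]],
    [4, [0, 0, 0], [0, 0, 0.08]],
    [4, [0, 0, 0], [0, 0, 0.08]],
    [4, [0, 0, 0], [0, 0, 0.08]],
    [4, [0, 0, 0], [0, 0, 0]]
  ]
}}

```text
clock: 9.05
position: [0.5721, -0.1109, 0.0589]
ee_rot: [-2.275, -2.166, 0.002]
force: [-2.3, -1.3, 7.8]
width: 0.516
gripper_force: 38.0
```

```bash
python3 o.py
```

```text
yaw 87.19 pos [ 0.5721 -0.1109  0.0589] F [-2.3 -1.3  7.8] T [-0.278  0.566 -0.143] grip 38.01465153694153 w 4.73574820601346 j7 -0.2695185644331388 9.05
```

{"fn": "send_rows", "kwargs": {
  "increments": [
    [4, [0, 0, 0], [0, 0, 0.08]],
    [4, [0, 0, 0], [0, 0, 0.08]],
    [4, [0, 0, 0], [0, 0, 0.08]],
    [4, [0, 0, 0], [0, 0, 0.07]],
    [4, [0, 0, 0], [0, 0, 0]]
  ]
}}

```text
clock: 9.55
position: [0.5724, -0.1109, 0.0588]
ee_rot: [-2.582, -1.79, 0.001]
force: [-0.7, -2.2, 6.5]
width: 0.516
gripper_force: 38.0
```

```bash
python3 o.py
```

```text
yaw 69.45 pos [ 0.5724 -0.1109  0.0588] F [-0.7 -2.2  6.5] T [-0.292  0.344 -0.027] grip 38.01962971687317 w 4.738136467364945 j7 -0.5239520733807362 9.55
```

{"fn": "send_rows", "kwargs": {
  "increments": [
    [6.5, [0, 0, 0], [0, 0, 0]],
    [6.5, [0, 0, 0], [0, 0, 0]],
    [6.5, [0, 0, 0], [0, 0, 0]],
    [6.5, [0, 0, 0], [0, 0, 0]]
  ],
  "force": 10
}}

```text
clock: 9.95
position: [0.5725, -0.1109, 0.0585]
ee_rot: [-2.577, -1.796, 0.0]
force: [-0.2, -0.2, -0.1]
width: 0.706
gripper_force: 0.0
```

{"fn": "send_rows", "kwargs": {
  "increments": [
    [6.5, [0, 0, -1.5], [0, 0, 0]],
    [6.5, [0, 0, -2], [0, 0, 0]],
    [6.5, [0, 0, -2], [0, 0, 0]],
    [6.5, [0, 0, -1], [0, 0, 0]],
    [6.5, [0, 0, 0], [0, 0, 0]]
  ]
}}

```text
clock: 10.45
position: [0.5738, -0.1112, 0.1258]
ee_rot: [2.575, 1.795, 0.004]
force: [-0.3, 0.7, -0.4]
width: 0.711
gripper_force: 0.0
```

```bash
python3 o.py
```

```text
yaw 69.76 pos [ 0.5738 -0.1112  0.1258] F [-0.3  0.7 -0.4] T [-0.009 -0.054 -0.03 ] grip 0.0 w 6.523989775956336 j7 -0.47787653800799246 10.45
```

{"fn": "send_rows", "kwargs": {
  "increments": [
    [0, [0, 0, 0], [0, 0, 0.143]],
    [0, [0, 0, 0], [0, 0, 0.143]],
    [0, [0, 0, 0], [0, 0, 0.143]],
    [0, [0, 0, 0], [0, 0, 0.143]],
    [0, [0, 0, 0], [0, 0, 0.143]]
  ]
}}

```text
clock: 10.95
position: [0.5721, -0.1111, 0.1228]
ee_rot: [-3.045, -0.772, 0.002]
force: [-0.7, 0.4, 0.1]
width: 0.327
gripper_force: 0.0
```

{"fn": "send_rows", "kwargs": {
  "increments": [
    [0, [0, 0, 0], [0, 0, 0.143]],
    [0, [0, 0, 0], [0, 0, 0.143]],
    [0, [0, 0, 0], [0, 0, 0.143]],
    [0, [0, 0, 0], [0, 0, 0.143]],
    [0, [0, 0, 0], [0, 0, 0]]
  ]
}}

```text
clock: 11.45
position: [0.5722, -0.111, 0.123]
ee_rot: [3.139, -0.112, -0.002]
force: [0.1, -0.5, 0.0]
width: 0.005
gripper_force: 0.0
```

```bash
python3 - <<'E'
exec(open("o.py").read())
print(M.T@(np.array([.5157,.0535,.063])-s["position"]))
E
```

```text
yaw -4.1 pos [ 0.5722 -0.111   0.123 ] F [ 0.1 -0.5  0. ] T [0.007 0.001 0.005] grip 0.0 w 0.04809653261188571 j7 -1.5893028559838989 11.45
[-0.06799911 -0.16007373  0.05998387]
```

{"fn": "send_rows", "kwargs": {
  "increments": [
    [0, [-1.7, -3.8, 0], [0, 0, 0]],
    [0, [-1.7, -3.8, 0], [0, 0, 0]],
    [0, [-1.7, -4.2, 0], [0, 0, 0]],
    [0, [-1.7, -4.2, 0], [0, 0, 0]],
    [0, [0, 0, 2], [0, 0, 0]]
  ]
}}

```text
clock: 11.95
position: [0.5153, 0.0607, 0.1052]
ee_rot: [-3.136, 0.087, -0.004]
force: [0.6, -0.1, -0.6]
width: 0.007
gripper_force: 0.0
```

```bash
python3 - <<'E'
exec(open("o.py").read())
p=arm.camera_params("wrist"); cv2.imwrite("pics/w1.png",arm.get_image("wrist")[:,:,::-1]); np.savez("w1.npz",**p)
print(proj("wrist",[.5436,.0516,.079],p), proj("wrist",[.572,-.111,.08],p))
E
```

```text
yaw -3.18 pos [0.5153 0.0607 0.1052] F [ 0.6 -0.1 -0.6] T [ 0.104  0.026 -0.011] grip 0.0 w 0.061264780943145185 j7 -1.9148865706588265 11.95
[295.36571717 198.05182   ] [600.9954284  130.73927772]
```

View pics/w1.png

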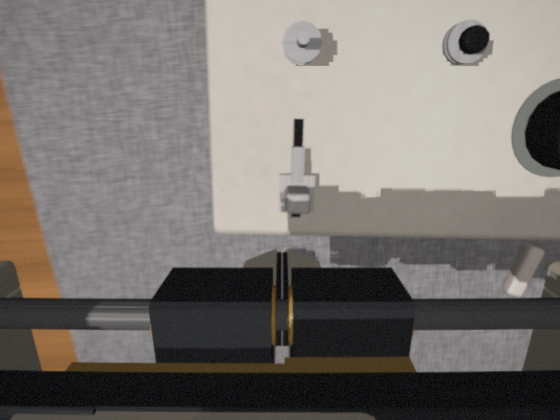

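The wrist view shows the latch post top at (298,198), against (295,198) predicted. The closed fingers are behind it at about (282,260).

{"fn": "send_rows", "kwargs": {
  "increments": [
    [0, [0, 0, 0], [0, 0, 0]],
    [0, [0, 0, 0], [0, 0, 0]]
  ]
}}

```text
clock: 12.2
position: [0.5162, 0.0519, 0.1039]
ee_rot: [3.139, -0.109, -0.001]
force: [-0.2, -0.3, -0.0]
width: 0.003
gripper_force: 0.0
```

```bash
python3 - <<'E'
exec(open("o.py").read())
print(M.T@(np.array([.5157,.0535,.063])-s["position"]))
p=dict(np.load("w1.npz")); print(ray("wrist",(298,197),.079,p))
E
```

```text
yaw -3.97 pos [0.5162 0.0519 0.1039] F [-0.2 -0.3 -0. ] T [ 0.028  0.061 -0.011] grip 0.0 w 0.031120327026302918 j7 -1.9137068706887386 12.2
[-0.00056761 -0.00162     0.04085587]
[0.54412054 0.05012553 0.079     ]
```

{"fn": "send_rows", "kwargs": {
  "increments": [
    [0, [-0.4, 0, 1.5], [0, 0, 0]],
    [0, [0, 0, 1.5], [0, 0, 0]],
    [0, [0, 0, 1], [0, 0, 0]],
    [0, [0, 0, 0], [0, 0, 0]]
  ]
}}

```text
clock: 12.6
position: [0.5116, 0.0524, 0.0629]
ee_rot: [3.139, -0.11, -0.003]
force: [-0.0, 0.2, 0.7]
width: 0.005
gripper_force: 0.0
```

{"fn": "send_rows", "kwargs": {
  "increments": [
    [0, [0.7, 0, 0], [0, 0, 0]],
    [0, [0.6, 0, 0], [0, 0, 0]],
    [0, [0.4, 0, 0], [0, 0, 0]],
    [0, [0.4, 0, 0], [0, 0, 0]],
    [0, [0.4, 0, 0], [0, 0, 0]]
  ]
}}

```text
clock: 13.1
position: [0.5371, 0.0517, 0.0639]
ee_rot: [3.14, -0.109, -0.0]
force: [-2.5, -0.7, 2.1]
width: 0.008
gripper_force: 1.1
```

{"fn": "send_rows", "kwargs": {
  "increments": [
    [0, [0.3, 0, 0], [0, 0, 0]],
    [0, [0.3, 0, 0], [0, 0, 0]],
    [0, [0.3, 0, 0], [0, 0, 0]],
    [0, [0, 0, 0], [0, 0, 0]]
  ]
}}

```text
clock: 13.5
position: [0.5465, 0.0511, 0.0637]
ee_rot: [-3.14, 0.109, -0.001]
force: [0.3, 0.1, -0.7]
width: 0.004
gripper_force: 0.0
```

{"fn": "send_rows", "kwargs": {
  "increments": [
    [0, [0.3, 0, 0], [0, 0, 0]],
    [0, [0.3, 0, 0], [0, 0, 0]],
    [0, [0.2, 0, 0], [0, 0, 0]]
  ]
}}

```text
clock: 13.8
position: [0.554, 0.0506, 0.0637]
ee_rot: [-3.14, 0.109, 0.0]
force: [-2.8, 0.0, 0.6]
width: 0.007
gripper_force: 1.0
```

{"fn": "send_rows", "kwargs": {
  "increments": [
    [0, [0.2, 0, 0], [0, 0, 0]],
    [0, [0.2, 0, 0], [0, 0, 0]]
  ]
}}

```text
clock: 14.0
position: [0.5545, 0.0505, 0.0633]
ee_rot: [3.139, -0.108, -0.01]
force: [-17.3, 1.0, 14.2]
width: 0.007
gripper_force: 8.9
```

{"fn": "send_rows", "kwargs": {
  "increments": [
    [0, [0.2, 0, 0], [0, 0, 0]],
    [0, [0.1, 0, 0], [0, 0, 0]]
  ]
}}

```text
clock: 14.2
position: [0.5546, 0.0505, 0.0629]
ee_rot: [3.138, -0.107, -0.018]
force: [-24.9, 2.1, 20.6]
width: 0.009
gripper_force: 12.4
```

{"fn": "send_rows", "kwargs": {
  "increments": [
    [0, [-0.8, 0, 0], [0, 0, 0]],
    [0, [-1.5, 0, 0], [0, 0, 0]],
    [0, [-1, 0, 0], [0, 0, 0]],
    [0, [0, 0, -2], [0, 0, 0]],
    [0, [0, 0, -2], [0, 0, 0]]
  ]
}}

```text
clock: 14.7
position: [0.5276, 0.0524, 0.104]
ee_rot: [3.14, -0.108, -0.001]
force: [-0.0, -0.6, 0.1]
width: 0.002
gripper_force: 0.0
```

{"fn": "send_rows", "kwargs": {
  "increments": [
    [0, [-1, 0, -2], [0, 0, 0]],
    [0, [-1, 0, -2], [0, 0, 0]],
    [0, [-1, 0, -1], [0, 0, 0]],
    [0, [0, 0, 0], [0, 0, 0]],
    [0, [0, 0, 0], [0, 0, 0]]
  ]
}}

```text
clock: 15.2
position: [0.4981, 0.0543, 0.1534]
ee_rot: [3.14, -0.109, 0.001]
force: [0.1, -1.1, -0.7]
width: 0.004
gripper_force: 0.0
```

```bash
python3 - <<'E'
exec(open("o.py").read())
p=arm.camera_params("wrist"); cv2.imwrite("pics/w2.png",arm.get_image("wrist")[:,:,::-1]); np.savez("w2.npz",**p)
print(proj("wrist",[.5436,.0516,.079],p),proj("wrist",[.570,.0498,.079],p))
E
```

```text
yaw -3.97 pos [0.4981 0.0543 0.1534] F [ 0.1 -1.1 -0.7] T [0.046 0.018 0.018] grip 0.0 w 0.03529148750091258 j7 -1.9118076498121879 15.2
[280.92081547 154.90950936] [280.86921195 114.06127132]
```

View pics/w2.png

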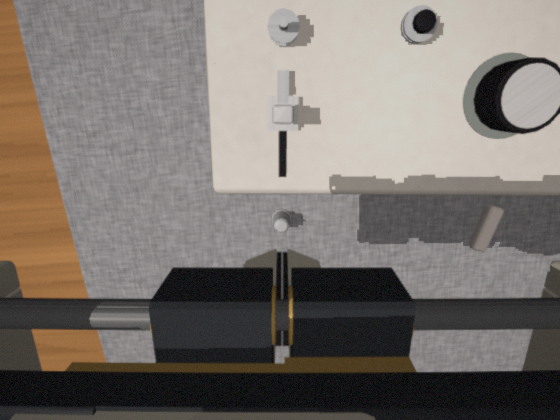

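The latch post is now at (283,113) with the empty slot behind it, and the knob and bystanders are in place. I'll check the travel against the slot's length before handing in.

```bash
python3 - <<'E'
from h import *
p1=dict(np.load("w1.npz"));p2=dict(np.load("w2.npz"))
a=-.0686
def wx(uv,z,p):
    d=ray("wrist",uv,z,p)[:2]-[.5767,-.0359]; return np.round(1000*np.array([np.cos(a)*d[0]+np.sin(a)*d[1],-np.sin(a)*d[0]+np.cos(a)*d[1]]),1)
print("slot front w1",wx((298,120),.05,p1),"tongue tip w1",wx((298,148),.055,p1),"tongue w2",wx((284,70),.055,p2),"slot rear w2",wx((282,177),.05,p2))
print("post w1",wx((298,197),.079,p1),"post w2",wx((283,114),.079,p2),"bobbin w2",wx((284,28),.064,p2),"knob",wx((533,96),.08,p2))
E
```

```text
slot front w1 [ 1.6 83.5] tongue tip w1 [-14.5  83.3] tongue w2 [16.3 82.9] slot rear w2 [-60.   84.3]
post w1 [-38.4  83.6] post w2 [-12.5  83.7] bobbin w2 [41.1 83. ] knob [ -0.5 -77.4]
```

The slot runs from x -60 to 1.6, so its centre is at -29. That is the middle of a 34 mm travel ending at the post's present -12.5, so the latch is home.

```bash
python3 -c "
from cell import arm
print(arm.sign_off())"
```

```text
the job is handed in; nothing more can be done
None
```

I turned the selector anticlockwise to its end stop and back clockwise three clicks, then pushed the latch home against its stop and let go. The job is handed in; no verdict came back.

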